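Put the stick vacuum's accessories back in their tray

TASK

Put the stick vacuum's four accessories away in the white accessory tray: the crevice nozzle, the upholstery nozzle, the round dusting brush and the battery pack, each lying flat on the floor of the recess cut to its shape, necks of the upholstery nozzle and dusting brush pointing up. The clothes brush and the door wedge look similar but do not belong to the vacuum: leave them where they lie.

Things in the scene. Friction and masses are not known exactly. Their poses are not given: they have to be found in the camera images.
- crevice_nozzle_center (a point): Crevice nozzle of the stick vacuum, black plastic, loose, lying flat: 112 mm long along its x axis, 34 mm high. A round neck of 28 mm diameter runs from x = -56 to -16 mm, a flat-sided block 28 mm wide (y) from -18 to 28 mm, then a slimmer tip 18 mm wide and 28 mm high to +56 mm. This point is the centre of its length, half-way up (17 mm above its underside); the fingers can take it here across y (28 mm), best by the upper half. About 60 g.
- upholstery_nozzle_center (a point): Upholstery nozzle of the stick vacuum, black plastic, loose: a flat rectangular head 100 mm (x) by 44 mm (y), 22 mm high, from whose middle a round neck of 32 mm diameter stands straight up to 56 mm above the underside. This point is on the neck's axis, half-way up (28 mm above the underside); take it by the neck, above 30 mm. About 90 g.
- round_brush_center (a point): Round dusting brush of the stick vacuum, black plastic, loose: a round skirt with bristles, 57 mm in diameter and 26 mm high, and a round neck of 32 mm diameter standing straight up to 56 mm above the underside. This point is on its axis, half-way up (28 mm above the underside); take it by the neck, above 30 mm. About 60 g.
- battery_center (a point): Spare battery pack of the stick vacuum, loose: a plain black block 70 mm (x) by 46 mm (y) by 42 mm high with three brass contact strips on top. This point is its centre, half-way up (21 mm above the underside); take it across y (46 mm) by the upper half. About 350 g.
- bay_crevice_floor (a point): Long narrow recess for the crevice nozzle, 128 mm (x) by 42 mm (y), grey floor. It is cut 6 mm deep into a fixed white insert, 140 mm (x) by 80 mm (y) by 10 mm high. Four such inserts stand two by two in a fixed white tray with steel corners, 288 by 168 mm, rim 12 mm above the work surface; which insert stands where changes. This point is the centre of the recess's floor, 4 mm above the work surface, z up.
- bay_upholstery_floor (a point): Rectangular recess for the upholstery nozzle, 116 mm (x) by 60 mm (y), 6 mm deep, in an insert like the others in the tray. This point is the centre of its floor, 4 mm above the work surface, z up.
- bay_round_floor (a point): Round recess for the dusting brush, 70 mm in diameter, 6 mm deep, in an insert like the others in the tray. This point is the centre of its floor, 4 mm above the work surface, z up.
- bay_battery_floor (a point): Short rectangular recess for the battery pack, 86 mm (x) by 62 mm (y), 6 mm deep, in an insert like the others in the tray. This point is the centre of its floor, 4 mm above the work surface, z up.
- clothes_brush_center (a point): Clothes brush, loose, does NOT belong to the vacuum: a black block 100 mm (x) by 44 mm (y), 44 mm high with a low hump on top, grey bristles below and no neck. This point is its centre, about 21 mm above the work surface. To be left where it is.
- door_wedge_center (a point): Black rubber door wedge, loose, does NOT belong to the vacuum: 112 mm long (x), 34 mm wide (y), stepped down from 34 mm high at its -x end to 10 mm at the +x end. This point is in its middle, 12 mm above the work surface. To be left where it is.
Not all that is in view belongs to the job. What is shaped like the part that bears upholstery_nozzle_center but blue is not meant.

How it is judged:
By the outcome, as a careful person would: the job done as asked, in the order asked, and still so for the second after the job is handed in, with the robot touching nothing.
It also fails if it takes over 112 s, if anything falls off the work surface, if the arm or the gripper's body presses on something with over 40 N, if the wrist force passes 120 N, or if a joint passes its speed limit or range.

ROBOT

A 7-joint arm with a two-finger parallel gripper is mounted at the origin on the work surface. World frame = base frame: x ahead of the robot, y to its left, z up, the work surface at z = 0. Lengths are in mm, angles in rad, forces in N, time in s.
With the tool pointing down it reaches from about 400 to 850 mm from the base axis. Payload 10.4 kg.
Tool frame: the origin (TCP) lies midway between the tips of the shut fingers; the grasp point (between the pads) lies 19 mm behind it; z points along the fingers, y is the line along which they close (so a half turn about z gives the same grasp; the last joint's range is limited). The gripper opens to 85 mm and grips with 20 to 120 N. Pads are 22 mm wide; open, the fingers measure 114 mm over their backs; the gripper's body (76 mm by 85 mm) begins 54 mm behind the grasp point. The pads swing forward as they close: fully open they stand 13 mm farther back than shut.
Start: joints at [-1.146, 0.332, -0.065, 1.46, 0.022, 1.35, -0.088], TCP at [270.605, 563.404, 231.338] pointing down, gripper open.
Joint ranges: [-2.6, 2.6], [-0.5, 2.12], [-1.47, 1.34], [0.16, 2.42], [-1.27, 4.41], [0.06, 2.06], [-2.6, 2.6]. Speed limits (rad/s): [2.22, 2.22, 2.79, 2.79, 3.14, 3.14, 3.14].

INTERFACE

Orientations are given as a unit quaternion [w, x, y, z].
In Python, from plant import * gives the robot as it stands.
- The arm moves only by the tool servo_tool, never from a script. Its argument "rows" is a list that holds one entry, the list of rows, each a list of 6 numbers: the shift along the tool's x, y, z in units of 60 mm (1.0 is 60 mm), then the turn, a rotation vector about the tool's x, y, z in rad. In form: [[[dx, dy, dz, wx, wy, wz], ...]]. A call has 1 to 5 rows; each row shifts and turns the commanded pose from where the row before left it, along the tool's axes as they then stand; what a row does not reach is not made up. A row lasts 1/8 s, in which the tool goes at most 62.5 mm and 10.7 degrees, less where a joint would pass 70% of its speed; a pose out of reach is approached as far as the arm can. A call is refused whole if a number of a shift passes 1 or a number of a turn 0.188, either way. A call with a gripper value outside its range is refused whole. "fingers" is the closure, from 0 (fully open) to 1 (shut), set as the call begins (left out, the last holds). The fingers move at their own pace and stop on an object; "newtons" is the grip in N (left out, the last holds). Time passes only in rows, so rows that do not move let the fingers close. It gives the time, the measured TCP pose, the force, the opening and the grip force at its end, in the units of the state.
- read_state(): the state, without advancing time (a new reading comes with each control period).
- snapshot(name): name is "side" or "top"; returns the picture (420x560x3 uint8, blue, green, red); there is no depth.
- get_calibration(name): a dict with "mtx" (3x3 intrinsics, pixels), "distortion" ([k1, k2, p1, p2, k3] as OpenCV has them; the pictures are not rectified), "R" (3x3) and "t" (3): a world point X has camera coordinates R X + t. Camera axes: x right, y down, z forward; pixel columns grow to the right and rows downward; lengths in mm; the calibration is good to about 2 mm. A picture is of the moment at which its call begins. get_calibration takes no time and is no camera call.
- hand_in(): hands the job in; it is judged then, once.
The state is a dict: "clock": time; "joint_positions": joint angles; "joint_velocities": joint speeds; "joint_torque": joint torques, N m; "tool_pos": TCP position; "tcp_rot": TCP orientation; "force": force on the tool from outside, world axes, zero at the start; "torque": the same for the moment, N m; "gripper_width": finger opening in mm; "gripper_force": force on a finger pad.
Only numpy, scipy, OpenCV 4.12 (cv2) and the standard library are available. Lean on these libraries where they do the work, as an engineer would, in place of code of your own. Each camera call takes 0.05 s, during which the arm holds its last target. There are 200 camera calls.

## Working session

There is one attempt and no reset: what is moved stays moved. The work goes in short steps, Python scripts to look and compute and a tool call to move; the robot and the scene stay as the last step left them, time stands still between calls to the robot, and variables do not carry over. Pictures are saved under pics/ and viewed, at most 14 in all, crops included, and the job is handed in when it is done.

Besides the shell and the picture viewer there is one more tool, called after ">>>" as name(argument=value, ...), one argument or row to a line, values as JSON. servo_tool: Moves the arm, as the interface text tells. Its arguments: {"type":"object","properties":{"rows":{"type":"array"},"fingers":{"type":"number"},"newtons":{"type":"number"}},"required":["rows"]}

```bash
ls; mkdir -p pics; python3 - <<'E'
from plant import *
import cv2
s=read_state();print(s)
for n in("top","side"):
    cv2.imwrite(f"pics/{n}0.png",snapshot(n)); c=get_calibration(n);print(n,c)
E
```

```text
pics
{'clock': 0.0, 'joint_positions': array([-1.14561334,  0.33289157, -0.06470812,  1.46093375,  0.02159182,
        1.34986083, -0.08850334]), 'joint_velocities': array([-2.13077680e-03,  1.13273478e-04,  1.90469656e-03,  1.58299728e-04,
       -8.88547631e-04,  3.79491393e-04,  3.89035185e-05]), 'joint_torque': array([-5.28174660e-04, -6.25441718e+01,  4.91481903e-02, -3.91601837e+01,
        1.63103733e-02,  9.80381184e-03, -5.29429667e-05]), 'tool_pos': array([270.44603013, 563.05762537, 230.50724369]), 'tcp_rot': array([-1.29751793e-04,  2.22014211e-01,  9.75043179e-01, -6.87033625e-04]), 'force': array([ 0.15635803,  0.55916295, -1.03948326]), 'torque': array([-0.02116796,  0.00046609, -0.00692177]), 'gripper_force': 0.0, 'gripper_width': 85.0860803403453}
top {'mtx': array([[407.55714325,   0.        , 279.17191257],
       [  0.        , 407.55714325, 210.10858305],
       [  0.        ,   0.        ,   1.        ]]), 'distortion': array([-0.03097866,  0.        ,  0.        ,  0.        ,  0.        ]), 'R': array([[-0.1024532 , -0.99472978, -0.00400123],
       [-0.97218638,  0.10098135, -0.21132064],
       [ 0.21061099, -0.01776054, -0.9774086 ]]), 't': array([ -31.16604339,  560.27779753, 1076.2771347 ])}
side {'mtx': array([[411.90819392,   0.        , 275.24754544],
       [  0.        , 411.90819392, 213.35908546],
       [  0.        ,   0.        ,   1.        ]]), 'distortion': array([-0.02360464,  0.        ,  0.        ,  0.        ,  0.        ]), 'R': array([[ 0.81504678, -0.57922613, -0.01399435],
       [-0.30936089, -0.41463495, -0.85578835],
       [ 0.48989243,  0.70183683, -0.5171368 ]]), 't': array([-510.29254425,  171.45871254, 1015.06778982])}
```

View pics/top0.png

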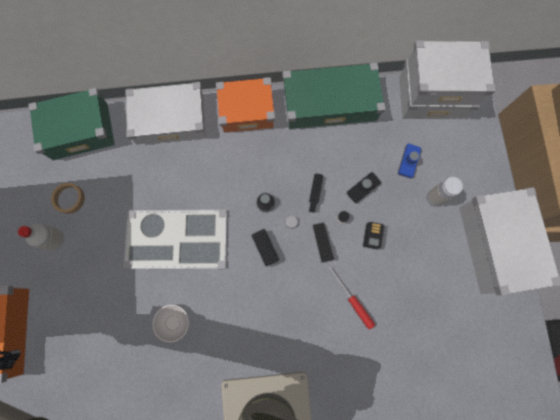

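View pics/side0.png

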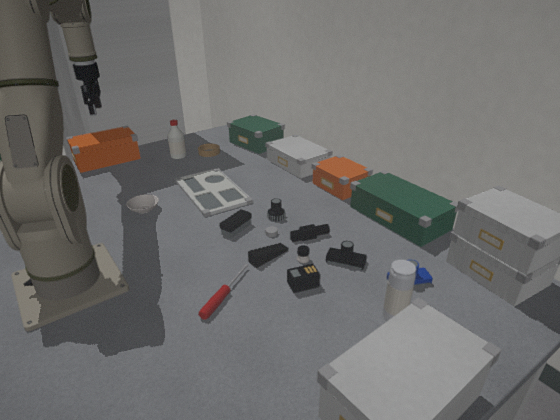

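```bash
python3 - <<'E'
import cv2
a=cv2.imread("pics/top0.png")
cv2.imwrite("pics/topc.png",cv2.resize(a[140:280,235:425],None,fx=4.2,fy=4.2,interpolation=cv2.INTER_CUBIC))
cv2.imwrite("pics/topt.png",cv2.resize(a[200:280,115:240],None,fx=5,fy=5,interpolation=cv2.INTER_CUBIC))
E
```

```text
(no output)
```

View pics/topc.png

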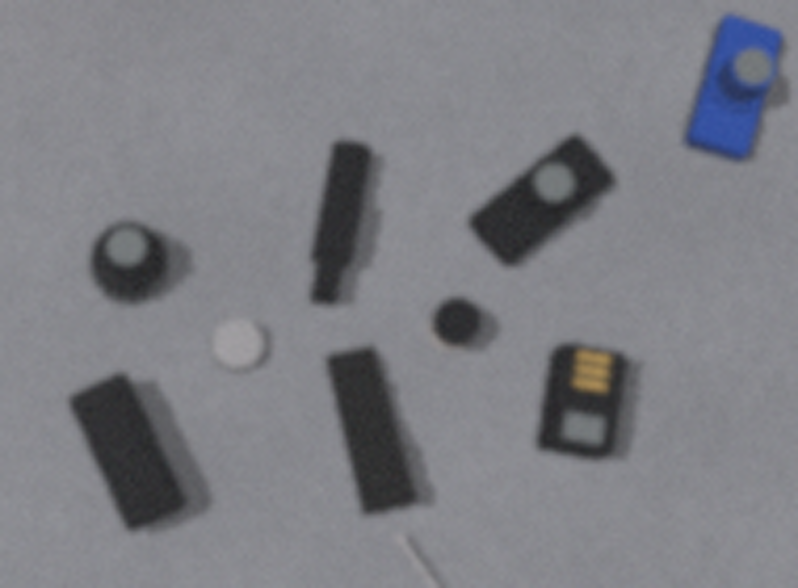

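View pics/topt.png

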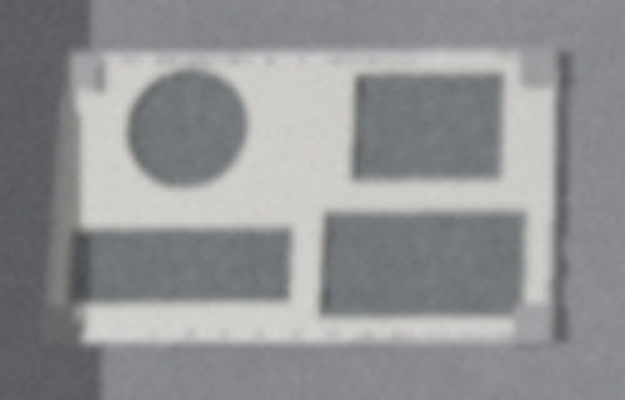

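```bash
cat >h.py <<'E'
from plant import *
import cv2,numpy as np
from scipy.spatial.transform import Rotation as Ro
def ray(n,px,z):
    c=get_calibration(n)
    u=cv2.undistortPoints(np.array(px,float).reshape(-1,1,2),c["mtx"],c["distortion"]).reshape(-1,2)
    d=np.c_[u,np.ones(len(u))]@c["R"]; C=-c["R"].T@c["t"]
    return C+d*((z-C[2])/d[:,2])[:,None]
def pix(n,P):
    c=get_calibration(n)
    return cv2.projectPoints(np.array(P,float).reshape(-1,1,3),cv2.Rodrigues(c["R"])[0],c["t"],c["mtx"],c["distortion"])[0].reshape(-1,2)
def blobs(mask,amin):
    return [c for c in cv2.findContours(mask.astype(np.uint8),cv2.RETR_EXTERNAL,cv2.CHAIN_APPROX_NONE)[0] if cv2.contourArea(c)>=amin]
def rect(n,c,z):
    # metric rectangle of a contour on plane z: centre, long, short, yaw of long side (deg)
    (x,y),(w,h),a=cv2.minAreaRect(ray(n,c,z)[:,:2].astype(np.float32))
    if w<h: w,h,a=h,w,a+90
    return np.round([x,y,w,h,(a+90)%180-90],1)
def go(x,y,z,yaw=None):
    """shift to target in tool units from measured pose; yaw = wanted direction (deg, mod 180) of the tool's y"""
    s=read_state(); q=s["tcp_rot"]; R=Ro.from_quat(np.r_[q[1:],q[0]]).as_matrix()
    d=R.T@(np.array([x,y,z])-s["tool_pos"])/60
    cur=np.degrees(np.arctan2(R[1,1],R[0,1])); out=dict(t=round(s["clock"],2),pos=s["tool_pos"].round(1),yaw_y=cur.round(1),d_units=d.round(2),tilt=R[:,2].round(3))
    if yaw is not None:
        e=(yaw-cur+90)%180-90; w=-np.radians(e); out["wz"]=w.round(3); out["q7"]=s["joint_positions"][6].round(2)
        R2=R@Ro.from_rotvec([0,0,w]).as_matrix()
        out["d_after_turn"]=(R2.T@(np.array([x,y,z])-s["tool_pos"])/60).round(2)
    print(out)
E
python3 - <<'E'
from h import *
a=cv2.imread("pics/top0.png"); g=a.max(2)
print("cam",-get_calibration("top")["R"].T@get_calibration("top")["t"])
roi=np.zeros_like(g); roi[150:275,240:425]=1
for c in blobs((g<68)&(roi>0),60):
    m=c.reshape(-1,2).mean(0).round(); print("black",m,[rect("top",c,z) for z in(11,17,21)])
b=a.astype(int); sat=a.max(2).astype(int)-a.min(2)
roi[:]=0; roi[205:275,118:235]=1
# recess floors: dark inside the white tray
for c in blobs((g<150)&(roi>0),200):
    print("bay",c.reshape(-1,2).mean(0).round(),cv2.contourArea(c),rect("top",c,7))
print("caps",ray("top",[[235+553/4.2,140+183/4.2],[235+127/4.2,140+245/4.2]],56).round(1))
print("trayTR,BR,",ray("top",[[115+553/5,200+50/5],[115+553/5,200+342/5],[115+80/5,200+342/5],[115+75/5,200+52/5]],12).round(1))
E
```

```text
cam [ 314.82559149  -68.46413931 1170.23609239]
black [265. 247.] [array([461. , -39.1,  97.7,  42.1,  20.6]), array([460.3, -39.3,  97.2,  41.9,  20.6]), array([459.8, -39.4,  96.9,  41.7,  20.6])]
black [323. 242.] [array([ 459.1, -203.9,  107.1,   33.8,    8.2]), array([ 458.4, -203.2,  106.5,   33.6,    8.2]), array([ 457.9, -202.8,  106.2,   33.5,    8.2])]
black [373. 235.] [array([ 462.7, -350.9,   70. ,   49. ,  -17.4]), array([ 462. , -349.4,   69.6,   48.8,  -17.4]), array([ 461.5, -348.5,   69.4,   48.6,  -17.4])]
black [344. 216.] [array([ 526.5, -273.2,   26.8,   26.2,   -7.7]), array([ 525.4, -272.2,   26.7,   26. ,   -7.7]), array([ 524.7, -271.4,   26.6,   25.9,   -7.7])]
black [265. 203.] [array([589.1, -53.6,  47.3,  41. ,  89.4]), array([587.7, -53.6,  47.1,  40.8,  89.4]), array([586.8, -53.7,  46.9,  40.7,  89.4])]
black [315. 192.] [array([ 606. , -200.7,  113.9,   24.7,  -17.8]), array([ 604.5, -200. ,  113.3,   24.6,  -17.8]), array([ 603.5, -199.6,  112.9,   24.5,  -17.8])]
black [364. 187.] [array([ 607.3, -344.1,   99.3,   41.6,  -57.2]), array([ 605.8, -342.7,   98.8,   41.3,  -57.2]), array([ 604.8, -341.7,   98.4,   41.2,  -57.2])]
bay [176. 240.] 8003.0 [512.3 218.9 346.8 201.4  84.2]
caps [[ 605.9 -343.7   56. ]
 [ 592.7  -53.2   56. ]]
trayTR,BR, [[580.8  65.6  12. ]
 [412.4  78.3  12. ]
 [439.5 346.   12. ]
 [608.6 344.4  12. ]]
```

```bash
python3 - <<'E'
from h import *
a=cv2.imread("pics/top0.png"); g=a.max(2)
roi=np.zeros_like(g); roi[212:266,131:222]=1
for c in blobs((g<165)&(roi>0),150):
    print("bay",c.reshape(-1,2).mean(0).round(1),cv2.contourArea(c),rect("top",c,7),[rect("top",c,4),rect("top",c,10)])
m=((g<68)); m[:150]=0; 
for x,y in((315,192),(364,187),(373,235)):
    n,l=cv2.connectedComponents(m.astype(np.uint8)); p=np.argwhere(l==l[y,x])[:,::-1]
    P=ray("top",p,17)[:,:2]; w,v=np.linalg.eigh(np.cov(P.T)); d=v[:,1]; 
    print((x,y),"mean",P.mean(0).round(1),"yaw",((np.degrees(np.arctan2(d[1],d[0]))+90)%180-90).round(1))
E
```

```text
bay [149.6 253.4] 552.5 [476.8 287.5 118.6  57.5  88.4] [array([477.2, 288.4, 118.9,  57.7,  88.4]), array([476.4, 286.6, 118.3,  57.4,  88.4])]
bay [200.2 252.7] 807.5 [462.8 148.8 122.6  65.8  84.1] [array([463.1, 149.4, 122.9,  66. ,  84.1]), array([462.4, 148.3, 122.3,  65.6,  84.1])]
bay [200. 225.] 580.0 [546.8 143.1  87.   61.9  84.1] [array([547.4, 143.7,  87.3,  62.1,  84.1]), array([546.2, 142.6,  86.8,  61.8,  84.1])]
bay [152.  225.1] 420.0 [559.8 283.   68.9  68.5  41. ] [array([560.5, 283.9,  69. ,  68.7,  41. ]), array([559.2, 282.1,  68.7,  68.3,  41. ])]
(315, 192) mean [ 607.8 -200.7] yaw -17.5
(364, 187) mean [592.8 -93.1] yaw 83.7
(373, 235) mean [ 460.3 -346.5] yaw -21.3
```

```bash
python3 - <<'E'
from h import *
go(604.5,-200,110,72.4)
E
```

```text
{'t': 0.1, 'pos': array([270.5, 563.1, 230.6]), 'yaw_y': np.float64(64.3), 'd_units': array([-10.52,  -9.05,   2.02]), 'tilt': array([-0.001, -0.001, -1.   ]), 'wz': np.float64(-0.141), 'q7': np.float64(-0.09), 'd_after_turn': array([ -9.15, -10.44,   2.02])}
```

>>> servo_tool(
  rows=[
    [[0,0,0,0,0,-0.141],[-0.65,-0.745,0.14,0,0,0],[-0.65,-0.745,0.14,0,0,0],[-0.65,-0.745,0.14,0,0,0],[-0.65,-0.745,0.14,0,0,0]],
  ],
  fingers=0.35,
  newtons=40,
)

```text
clock: 0.72
tool_pos: [365.8, 343.8, 197.2]
tcp_rot: [-0.0, 0.153, 0.988, -0.0]
force: [0.1, -0.9, -0.4]
gripper_width: 55.4
gripper_force: 0.0
```

>>> servo_tool(
  rows=[
    [[-0.65,-0.745,0.14,0,0,0],[-0.65,-0.745,0.14,0,0,0],[-0.65,-0.745,0.14,0,0,0],[-0.65,-0.745,0.14,0,0,0],[-0.65,-0.745,0.14,0,0,0]],
  ],
)

```text
clock: 1.35
tool_pos: [484.1, 72.1, 155.4]
tcp_rot: [0.0, 0.153, 0.988, 0.0]
force: [0.9, 1.1, 0.4]
gripper_width: 55.3
gripper_force: 0.0
```

>>> servo_tool(
  rows=[
    [[-0.65,-0.745,0.14,0,0,0],[-0.65,-0.745,0.14,0,0,0],[-0.65,-0.745,0.14,0,0,0],[0,0,0,0,0,0]],
  ],
)

```text
clock: 1.85
tool_pos: [554.5, -94.7, 129.5]
tcp_rot: [-0.001, 0.156, 0.988, -0.001]
force: [-0.8, 0.2, -1.2]
gripper_width: 55.3
gripper_force: 0.0
```

```bash
python3 - <<'E'
from h import *
go(604.5,-200,7,72.4)
print(read_state()["gripper_width"])
E
```

```text
{'t': 1.85, 'pos': array([554.5, -94.7, 129.5]), 'yaw_y': np.float64(72.0), 'd_units': array([-1.34, -1.41,  2.04]), 'tilt': array([-0.002, -0.003, -1.   ]), 'wz': np.float64(-0.007), 'q7': np.float64(1.46), 'd_after_turn': array([-1.33, -1.42,  2.04])}
55.33498926956453
```

>>> servo_tool(
  rows=[
    [[-0.45,-0.47,0.3,0,0,0],[-0.45,-0.47,0.3,0,0,0],[-0.43,-0.47,0.2,0,0,0],[0,0,0.2,0,0,0],[0,0,0,0,0,0]],
  ],
)

```text
clock: 2.48
tool_pos: [604.5, -192.5, 69.2]
tcp_rot: [-0.001, 0.152, 0.988, 0.0]
force: [0.7, 0.0, 0.2]
gripper_width: 55.8
gripper_force: 0.0
```

```bash
python3 - <<'E'
from h import *
go(604.5,-200,7,72.4)
a=snapshot("side"); p=pix("side",[[604,-200,17]])[0].astype(int); print(p)
cv2.imwrite("pics/s1.png",cv2.resize(a[p[1]-80:p[1]+50,p[0]-80:p[0]+80],None,fx=4,fy=4))
E
```

```text
{'t': 2.48, 'pos': array([ 604.5, -192.5,   69.2]), 'yaw_y': np.float64(72.5), 'd_units': array([-0.04, -0.12,  1.04]), 'tilt': array([-0.002,  0.001, -1.   ]), 'wz': np.float64(0.001), 'q7': np.float64(1.69), 'd_after_turn': array([-0.04, -0.12,  1.04])}
[309 232]
```

View pics/s1.png

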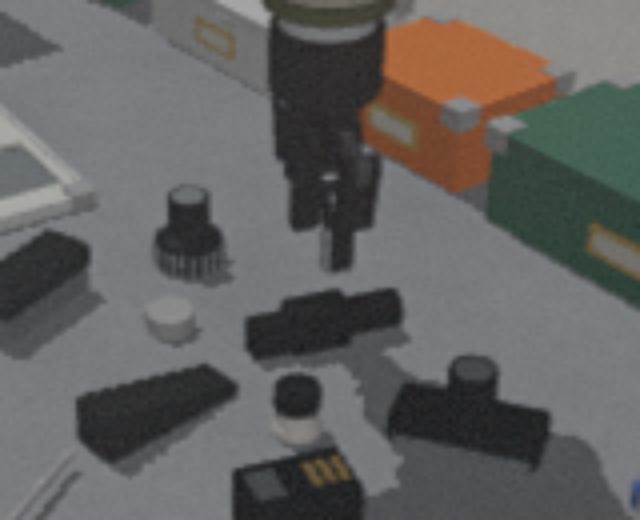

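>>> servo_tool(
  rows=[
    [[-0.04,-0.12,0.25,0,0,0],[0,0,0.4,0,0,0],[0,0,0.36,0,0,0],[0,0,0,0,0,0]],
  ],
)

```text
clock: 3.02
tool_pos: [604.0, -201.0, 7.8]
tcp_rot: [-0.002, 0.153, 0.988, 0.0]
force: [-0.5, 0.0, 0.6]
gripper_width: 55.5
gripper_force: 0.0
```

>>> servo_tool(
  rows=[
    [[0,0,0,0,0,0],[0,0,0,0,0,0],[0,0,0,0,0,0],[0,0,0,0,0,0],[0,0,0,0,0,0]],
  ],
  fingers=1,
  newtons=40,
)

```text
clock: 3.65
tool_pos: [606.2, -201.8, 11.0]
tcp_rot: [0.001, 0.153, 0.988, 0.0]
force: [-0.3, 1.4, 5.6]
gripper_width: 27.5
gripper_force: 40.8
```

>>> servo_tool(
  rows=[
    [[0,0,-0.3,0,0,0],[0,0,-0.7,0,0,0],[0,0,-0.7,0,0,0],[0,0,0,0,0,0]],
  ],
)

```text
clock: 4.15
tool_pos: [607.4, -202.6, 116.6]
tcp_rot: [0.003, 0.153, 0.988, -0.0]
force: [0.1, 0.3, -1.1]
gripper_width: 27.0
gripper_force: 40.1
```

```bash
python3 - <<'E'
from h import *
go(476.8,289,100,-5.9)
a=snapshot("side"); p=pix("side",[[604,-200,80]])[0].astype(int); print(p)
cv2.imwrite("pics/s2.png",cv2.resize(a[p[1]-80:p[1]+60,p[0]-80:p[0]+80],None,fx=4,fy=4))
E
```

```text
{'t': 4.15, 'pos': array([ 607.4, -202.6,  116.6]), 'yaw_y': np.float64(72.4), 'd_units': array([4.55, 7.15, 0.25]), 'tilt': array([ 0.007, -0.001, -1.   ]), 'wz': np.float64(1.367), 'q7': np.float64(1.68), 'd_after_turn': array([ 7.93, -3.01,  0.25])}
[310 213]
```

View pics/s2.png

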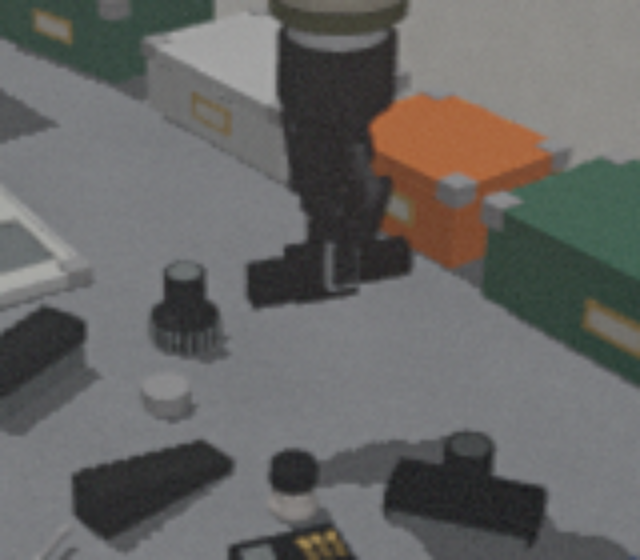

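>>> servo_tool(
  rows=[
    [[0,0,0,0,0,0.171],[0,0,0,0,0,0.171],[0,0,0,0,0,0.171],[0,0,0,0,0,0.171],[0,0,0,0,0,0.171]],
  ],
)

```text
clock: 4.82
tool_pos: [604.6, -201.3, 110.8]
tcp_rot: [-0.001, 0.551, 0.834, -0.0]
force: [0.6, -0.3, -0.8]
gripper_width: 27.1
gripper_force: 40.0
```

>>> servo_tool(
  rows=[
    [[0,0,0,0,0,0.171],[0,0,0,0,0,0.171],[0,0,0,0,0,0.17],[0.87,-0.33,0,0,0,0],[0.87,-0.33,0,0,0,0]],
  ],
)

```text
clock: 5.45
tool_pos: [575.4, -92.7, 110.7]
tcp_rot: [-0.001, 0.743, 0.669, -0.001]
force: [1.4, 1.7, -0.1]
gripper_width: 27.3
gripper_force: 40.1
```

>>> servo_tool(
  rows=[
    [[0.87,-0.33,0,0,0,0],[0.87,-0.33,0,0,0,0],[0.87,-0.33,0,0,0,0],[0.87,-0.33,0,0,0,0],[0.87,-0.33,0,0,0,0]],
  ],
)

```text
clock: 6.08
tool_pos: [503.7, 177.6, 111.3]
tcp_rot: [-0.0, 0.743, 0.67, -0.001]
force: [1.6, 0.1, -1.0]
gripper_width: 26.6
gripper_force: 40.1
```

>>> servo_tool(
  rows=[
    [[0.87,-0.33,0,0,0,0],[0.87,-0.33,0,0,0,0],[0,0,0,0,0,0]],
  ],
)

```text
clock: 6.45
tool_pos: [473.5, 288.8, 110.7]
tcp_rot: [-0.001, 0.74, 0.673, -0.001]
force: [1.3, -0.2, -0.4]
gripper_width: 27.2
gripper_force: 40.1
```

```bash
python3 - <<'E'
from h import *
go(476.8,287.5,60,-5.9)
E
```

```text
{'t': 6.45, 'pos': array([473.5, 288.8, 110.7]), 'yaw_y': np.float64(-5.4), 'd_units': array([-0.02,  0.06,  0.85]), 'tilt': array([-0.002, -0.   , -1.   ]), 'wz': np.float64(0.008), 'q7': np.float64(-0.54), 'd_after_turn': array([-0.02,  0.06,  0.85])}
```

>>> servo_tool(
  rows=[
    [[-0.02,0.06,0.2,0,0,0.008],[0,0,0.6,0,0,0],[0,0,0.5,0,0,0],[0,0,0,0,0,0],[0,0,0,0,0,0]],
  ],
)

```text
clock: 7.08
tool_pos: [480.8, 281.5, 34.6]
tcp_rot: [0.0, 0.746, 0.666, 0.0]
force: [-0.5, 0.4, -0.6]
gripper_width: 27.2
gripper_force: 40.0
```

```bash
python3 - <<'E'
from h import *
go(476.8,287.5,13,-5.9)
a=snapshot("side")[150:250,140:280]; b=snapshot("top")[195:295,100:240]
cv2.imwrite("pics/s3.png",cv2.resize(np.vstack([a,b]),None,fx=3,fy=3))
E
```

```text
{'t': 7.08, 'pos': array([480.8, 281.5,  34.6]), 'yaw_y': np.float64(-6.5), 'd_units': array([ 0.09, -0.08,  0.36]), 'tilt': array([ 0.001, -0.   , -1.   ]), 'wz': np.float64(-0.01), 'q7': np.float64(-0.48), 'd_after_turn': array([ 0.09, -0.08,  0.36])}
```

View pics/s3.png

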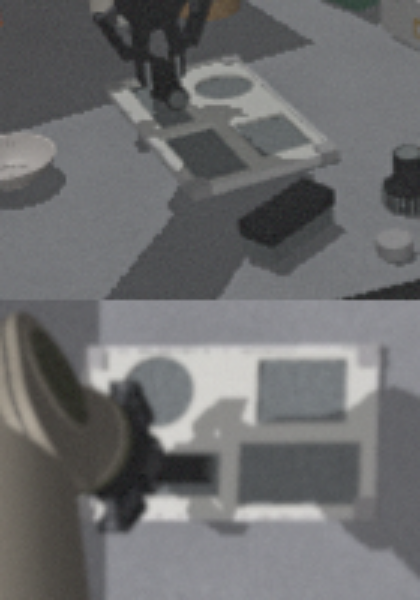

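>>> servo_tool(
  rows=[
    [[0,0,0,0,0,0],[0,0,0,0,0,0],[0,0,0,0,0,0]],
  ],
)

```text
clock: 7.55
tool_pos: [480.0, 282.6, 34.1]
tcp_rot: [-0.0, 0.745, 0.667, 0.0]
force: [0.4, 1.4, -0.8]
gripper_width: 27.2
gripper_force: 40.0
```

```bash
python3 - <<'E'
from h import *
go(476.8,287.5,13,-5.9)
E
```

```text
{'t': 7.55, 'pos': array([480. , 282.6,  34.1]), 'yaw_y': np.float64(-6.4), 'd_units': array([ 0.08, -0.06,  0.35]), 'tilt': array([ 0.,  0., -1.]), 'wz': np.float64(-0.008), 'q7': np.float64(-0.48), 'd_after_turn': array([ 0.08, -0.06,  0.35])}
```

>>> servo_tool(
  rows=[
    [[0.1,-0.05,0,0,0,0],[0,0,0.15,0,0,0],[0,0,0.17,0,0,0],[0,0,0,0,0,0],[0,0,0,0,0,0]],
  ],
)

```text
clock: 8.18
tool_pos: [477.4, 288.4, 14.1]
tcp_rot: [0.0, 0.745, 0.667, -0.0]
force: [0.2, 0.1, -0.8]
gripper_width: 27.1
gripper_force: 41.5
```

>>> servo_tool(
  rows=[
    [[0,0,0,0,0,0],[0,0,0.03,0,0,0],[0,0,0,0,0,0]],
  ],
)

```text
clock: 8.55
tool_pos: [477.6, 288.6, 13.9]
tcp_rot: [-0.0, 0.745, 0.667, -0.0]
force: [-7.4, -4.9, 16.6]
gripper_width: 27.2
gripper_force: 43.6
```

>>> servo_tool(
  rows=[
    [[0,0,0,0,0,0],[0,0,0,0,0,0],[0,0,0,0,0,0]],
  ],
  fingers=0.45,
)

```text
clock: 8.93
tool_pos: [477.5, 288.7, 12.7]
tcp_rot: [-0.0, 0.745, 0.667, -0.0]
force: [0.5, 0.7, 0.7]
gripper_width: 47.0
gripper_force: 0.0
```

>>> servo_tool(
  rows=[
    [[0,0,-0.3,0,0,0],[0,0,-0.7,0,0,0],[0,0,-0.8,0,0,0],[0,0,0,0,0,0],[0,0,0,0,0,0]],
  ],
)

```text
clock: 9.55
tool_pos: [477.5, 288.8, 121.3]
tcp_rot: [-0.0, 0.745, 0.667, 0.0]
force: [-0.2, -1.5, -0.3]
gripper_width: 46.9
gripper_force: 0.0
```

```bash
python3 - <<'E'
from h import *
print(read_state()["gripper_width"])
go(605.9,-343.7,130,32.8)
E
```

```text
46.866276370013246
{'t': 9.55, 'pos': array([477.5, 288.8, 121.3]), 'yaw_y': np.float64(-6.4), 'd_units': array([-10.24,   3.29,  -0.15]), 'tilt': array([ 0.   ,  0.001, -1.   ]), 'wz': np.float64(-0.683), 'q7': np.float64(-0.56), 'd_after_turn': array([-10.02,  -3.91,  -0.15])}
```

>>> servo_tool(
  rows=[
    [[-0.93,0.3,0,0,0,0],[-0.93,0.3,0,0,0,0],[-0.93,0.3,0,0,0,0],[-0.93,0.3,0,0,0,0],[-0.93,0.3,0,0,0,0]],
  ],
)

```text
clock: 10.18
tool_pos: [535.5, -0.3, 120.1]
tcp_rot: [-0.0, 0.745, 0.667, -0.001]
force: [0.5, 0.2, 1.5]
gripper_width: 47.0
gripper_force: 0.0
```

>>> servo_tool(
  rows=[
    [[-0.93,0.3,0,0,0,0],[-0.93,0.3,0,0,0,0],[-0.93,0.3,0,0,0,0],[-0.93,0.3,0,0,0,0],[-0.93,0.3,0,0,0,0]],
  ],
)

```text
clock: 10.8
tool_pos: [594.3, -287.2, 119.5]
tcp_rot: [-0.001, 0.745, 0.667, -0.0]
force: [0.4, 0.0, 0.9]
gripper_width: 47.0
gripper_force: 0.0
```

>>> servo_tool(
  rows=[
    [[-0.93,0.3,0,0,0,0],[0,0,0,0,0,-0.171],[0,0,0,0,0,-0.171],[0,0,0,0,0,-0.171],[0,0,0,0,0,-0.171]],
  ],
)

```text
clock: 11.42
tool_pos: [605.6, -343.0, 119.2]
tcp_rot: [-0.001, 0.476, 0.879, -0.0]
force: [-0.7, -0.3, -0.2]
gripper_width: 47.1
gripper_force: 0.0
```

>>> servo_tool(
  rows=[
    [[0,0,0,0,0,0],[0,0,0,0,0,0]],
  ],
)

```text
clock: 11.68
tool_pos: [606.0, -343.1, 120.2]
tcp_rot: [-0.001, 0.48, 0.877, 0.0]
force: [-0.6, -0.4, 0.4]
gripper_width: 47.0
gripper_force: 0.0
```

```bash
python3 - <<'E'
from h import *
go(605.9,-343.7,26,32.8)
a=snapshot("side")[150:250,150:290]; b=snapshot("top")[195:295,100:240]
cv2.imwrite("pics/s4.png",cv2.resize(np.vstack([a,b]),None,fx=3,fy=3))
E
```

```text
{'t': 11.68, 'pos': array([ 606. , -343.1,  120.2]), 'yaw_y': np.float64(32.6), 'd_units': array([-0.01, -0.01,  1.57]), 'tilt': array([-0.001,  0.001, -1.   ]), 'wz': np.float64(-0.003), 'q7': np.float64(1.27), 'd_after_turn': array([-0.01, -0.01,  1.57])}
```

View pics/s4.png

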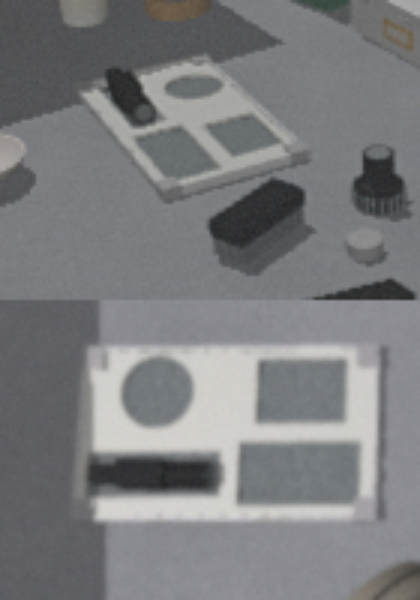

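>>> servo_tool(
  rows=[
    [[0,0,0.6,0,0,0],[0,0,0.6,0,0,0],[0,0,0.37,0,0,0],[0,0,0,0,0,0]],
  ],
)

```text
clock: 12.28
tool_pos: [605.6, -342.7, 25.1]
tcp_rot: [-0.001, 0.479, 0.878, -0.0]
force: [0.3, 0.4, -0.2]
gripper_width: 46.9
gripper_force: 0.0
```

>>> servo_tool(
  rows=[
    [[0,0,0,0,0,0],[0,0,0,0,0,0],[0,0,0,0,0,0],[0,0,0,0,0,0]],
  ],
  fingers=1,
  newtons=50,
)

```text
clock: 12.78
tool_pos: [607.2, -343.7, 28.2]
tcp_rot: [0.001, 0.478, 0.878, 0.0]
force: [0.2, 1.5, 7.0]
gripper_width: 30.4
gripper_force: 50.0
```

>>> servo_tool(
  rows=[
    [[0,0,-0.3,0,0,0],[0,0,-0.7,0,0,0],[0,0,-0.7,0,0,0],[0,0,0,0,0,0],[0,0,0,0,0,0]],
  ],
)

```text
clock: 13.4
tool_pos: [606.2, -343.0, 128.9]
tcp_rot: [-0.0, 0.478, 0.878, 0.0]
force: [-0.4, 0.4, -2.1]
gripper_width: 30.7
gripper_force: 49.5
```

```bash
python3 - <<'E'
from h import *
go(463.5,149.5,100,-5.9)
a=snapshot("side"); p=pix("side",[[604,-343,80]])[0].astype(int)
b=snapshot("top"); q=pix("top",[[604,-343,80]])[0].astype(int)
cv2.imwrite("pics/s5.png",cv2.resize(np.hstack([x[v[1]-50:v[1]+60,v[0]-65:v[0]+65] for x,v in((a,p),(b,q))]),None,fx=3,fy=3))
E
```

```text
{'t': 13.4, 'pos': array([ 606.2, -343. ,  128.9]), 'yaw_y': np.float64(32.8), 'd_units': array([8.19, 2.45, 0.48]), 'tilt': array([ 0.,  0., -1.]), 'wz': np.float64(0.676), 'q7': np.float64(1.27), 'd_after_turn': array([ 7.92, -3.21,  0.48])}
```

View pics/s5.png

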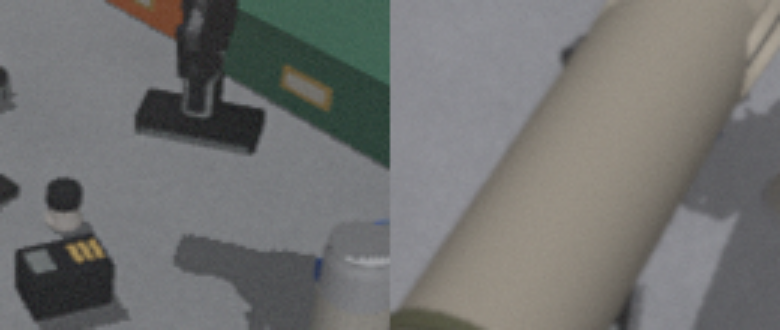

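>>> servo_tool(
  rows=[
    [[0,0,0,0,0,0.169],[0,0,0,0,0,0.169],[0,0,0,0,0,0.169],[0,0,0,0,0,0.169],[0.88,-0.357,0,0,0,0]],
  ],
)

```text
clock: 14.12
tool_pos: [588.7, -291.8, 127.2]
tcp_rot: [0.0, 0.745, 0.667, -0.002]
force: [1.6, 1.2, 0.6]
gripper_width: 30.5
gripper_force: 49.7
```

>>> servo_tool(
  rows=[
    [[0.88,-0.357,0,0,0,0],[0.88,-0.357,0,0,0,0],[0.88,-0.357,0,0,0,0],[0.88,-0.357,0,0,0,0],[0.88,-0.357,0,0,0,0]],
  ],
)

```text
clock: 14.75
tool_pos: [509.9, -13.0, 128.0]
tcp_rot: [-0.0, 0.742, 0.67, -0.0]
force: [1.4, 0.1, -0.8]
gripper_width: 30.4
gripper_force: 49.7
```

>>> servo_tool(
  rows=[
    [[0.88,-0.357,0,0,0,0],[0.88,-0.357,0,0,0,0],[0.88,-0.357,0,0,0,0],[0,0,0.4,0,0,0],[0,0,0.4,0,0,0]],
  ],
)

```text
clock: 15.38
tool_pos: [462.8, 150.1, 79.7]
tcp_rot: [-0.0, 0.742, 0.671, -0.0]
force: [0.2, 0.4, -0.7]
gripper_width: 30.4
gripper_force: 49.7
```

>>> servo_tool(
  rows=[
    [[0,0,0.2,0,0,0],[0,0,0,0,0,0],[0,0,0,0,0,0],[0,0,0,0,0,0]],
  ],
)

```text
clock: 15.88
tool_pos: [464.0, 149.4, 69.4]
tcp_rot: [-0.0, 0.743, 0.67, 0.001]
force: [0.1, -0.8, -0.8]
gripper_width: 30.5
gripper_force: 49.7
```

```bash
python3 - <<'E'
from h import *
go(463.3,150,31,-5.9)
b=snapshot("top")[195:295,100:250];a=snapshot("side")[140:240,150:300]
cv2.imwrite("pics/s6.png",cv2.resize(np.vstack([a,b]),None,fx=3,fy=3))
E
```

```text
{'t': 15.88, 'pos': array([464. , 149.4,  69.4]), 'yaw_y': np.float64(-5.9), 'd_units': array([ 0.01, -0.01,  0.64]), 'tilt': array([ 0.001,  0.001, -1.   ]), 'wz': np.float64(-0.0), 'q7': np.float64(-0.33), 'd_after_turn': array([ 0.01, -0.01,  0.64])}
```

View pics/s6.png

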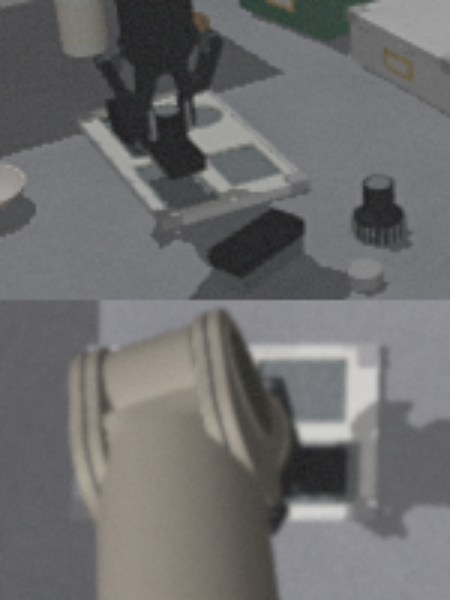

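>>> servo_tool(
  rows=[
    [[0.01,-0.01,0.3,0,0,0],[0,0,0.24,0,0,0],[0,0,0.05,0,0,0],[0,0,0.04,0,0,0],[0,0,0,0,0,0]],
  ],
)

```text
clock: 16.6
tool_pos: [462.7, 149.7, 32.0]
tcp_rot: [-0.001, 0.743, 0.67, -0.0]
force: [-9.8, -3.6, 19.0]
gripper_width: 30.5
gripper_force: 51.8
```

>>> servo_tool(
  rows=[
    [[0,0,0.02,0,0,0],[0,0,0,0,0,0],[0,0,0,0,0,0]],
  ],
)

```text
clock: 16.98
tool_pos: [462.8, 149.7, 31.9]
tcp_rot: [-0.001, 0.743, 0.669, -0.0]
force: [-16.9, -6.7, 38.9]
gripper_width: 30.7
gripper_force: 54.3
```

>>> servo_tool(
  rows=[
    [[0,0,0,0,0,0],[0,0,0,0,0,0],[0,0,0,0,0,0]],
  ],
  fingers=0.45,
)

```text
clock: 17.35
tool_pos: [463.1, 150.0, 29.7]
tcp_rot: [0.0, 0.743, 0.67, 0.0]
force: [-0.1, 0.2, 0.3]
gripper_width: 46.7
gripper_force: 0.0
```

>>> servo_tool(
  rows=[
    [[0,0,-0.3,0,0,0],[0,0,-0.7,0,0,0],[0,0,-0.5,0,0,0],[0,0,0,0,0,0],[0,0,0,0,0,0]],
  ],
)

```text
clock: 17.98
tool_pos: [462.7, 150.0, 119.7]
tcp_rot: [-0.0, 0.743, 0.67, 0.0]
force: [-1.0, -0.1, -0.3]
gripper_width: 46.7
gripper_force: 0.0
```

```bash
python3 - <<'E'
from h import *
go(592,-53.3,27,-5.9)
E
```

```text
{'t': 17.98, 'pos': array([462.7, 150. , 119.7]), 'yaw_y': np.float64(-5.9), 'd_units': array([-3.15,  2.49,  1.54]), 'tilt': array([-0.,  0., -1.]), 'wz': np.float64(0.0), 'q7': np.float64(-0.4), 'd_after_turn': array([-3.15,  2.49,  1.54])}
```

>>> servo_tool(
  rows=[
    [[-0.63,0.498,0,0,0,0],[-0.63,0.498,0,0,0,0],[-0.63,0.498,0,0,0,0],[-0.63,0.498,0,0,0,0],[-0.63,0.498,0,0,0,0]],
  ],
)

```text
clock: 18.6
tool_pos: [592.2, -54.7, 118.4]
tcp_rot: [-0.001, 0.742, 0.67, -0.001]
force: [-0.7, 0.5, 0.2]
gripper_width: 46.9
gripper_force: 0.0
```

>>> servo_tool(
  rows=[
    [[0,0,0,0,0,0],[0,0,0.4,0,0,0],[0,0,0,0,0,0],[0,0,0,0,0,0]],
  ],
)

```text
clock: 19.1
tool_pos: [591.9, -52.9, 95.9]
tcp_rot: [-0.0, 0.742, 0.67, -0.0]
force: [0.3, -0.4, -0.0]
gripper_width: 47.5
gripper_force: 0.0
```

```bash
python3 - <<'E'
from h import *
go(592,-53.3,30,-5.9)
a=snapshot("side"); p=pix("side",[[592,-53,50]])[0].astype(int)
b=snapshot("side")[140:240,150:280]
cv2.imwrite("pics/s7.png",cv2.resize(np.hstack([a[p[1]-50:p[1]+50,p[0]-55:p[0]+55],b]),None,fx=3,fy=3))
E
```

```text
{'t': 19.1, 'pos': array([591.9, -52.9,  95.9]), 'yaw_y': np.float64(-5.9), 'd_units': array([-0.01,  0.  ,  1.1 ]), 'tilt': array([-0.,  0., -1.]), 'wz': np.float64(0.001), 'q7': np.float64(0.21), 'd_after_turn': array([-0.01,  0.  ,  1.1 ])}
```

View pics/s7.png

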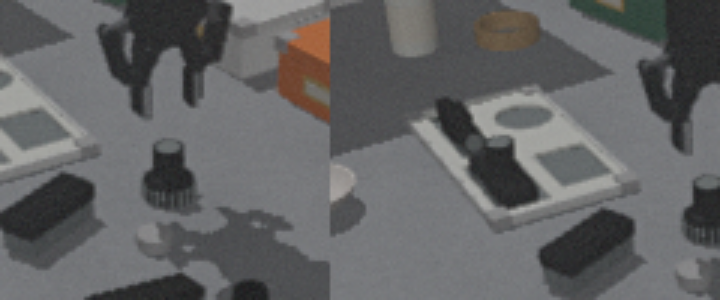

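>>> servo_tool(
  rows=[
    [[0,0,0.5,0,0,0],[0,0,0.4,0,0,0],[0,0,0.2,0,0,0],[0,0,0,0,0,0]],
  ],
)

```text
clock: 19.7
tool_pos: [592.0, -53.4, 29.7]
tcp_rot: [-0.0, 0.743, 0.67, -0.0]
force: [0.7, 0.3, 0.9]
gripper_width: 46.9
gripper_force: 0.0
```

>>> servo_tool(
  rows=[
    [[0,0,0,0,0,0],[0,0,0,0,0,0],[0,0,0,0,0,0],[0,0,0,0,0,0]],
  ],
  fingers=1,
  newtons=50,
)

```text
clock: 20.2
tool_pos: [593.0, -53.6, 30.9]
tcp_rot: [0.001, 0.743, 0.67, 0.001]
force: [-1.1, -0.1, 6.6]
gripper_width: 30.8
gripper_force: 50.1
```

>>> servo_tool(
  rows=[
    [[0,0,-0.3,0,0,0],[0,0,-0.7,0,0,0],[0,0,-0.7,0,0,0],[0,0,0,0,0,0],[0,0,0,0,0,0]],
  ],
)

```text
clock: 20.82
tool_pos: [591.9, -53.1, 131.9]
tcp_rot: [-0.0, 0.742, 0.67, 0.0]
force: [0.1, 0.3, -0.8]
gripper_width: 30.4
gripper_force: 49.7
```

```bash
python3 - <<'E'
from h import *
go(559.8,283,80,-5.9)
E
```

```text
{'t': 20.82, 'pos': array([591.9, -53.1, 131.9]), 'yaw_y': np.float64(-5.9), 'd_units': array([ 5.52, -1.11,  0.87]), 'tilt': array([ 0.   ,  0.001, -1.   ]), 'wz': np.float64(0.0), 'q7': np.float64(0.19), 'd_after_turn': array([ 5.52, -1.11,  0.87])}
```

>>> servo_tool(
  rows=[
    [[0.92,-0.185,0,0,0,0],[0.92,-0.185,0,0,0,0],[0.92,-0.185,0,0,0,0],[0.92,-0.185,0,0,0,0],[0.92,-0.185,0,0,0,0]],
  ],
)

```text
clock: 21.45
tool_pos: [564.2, 228.4, 130.7]
tcp_rot: [-0.0, 0.743, 0.67, -0.001]
force: [2.1, -0.5, -0.0]
gripper_width: 30.7
gripper_force: 49.7
```

>>> servo_tool(
  rows=[
    [[0.92,-0.185,0,0,0,0],[0,0,0.4,0,0,0],[0,0,0.5,0,0,0],[0,0,0,0,0,0],[0,0,0,0,0,0]],
  ],
)

```text
clock: 22.08
tool_pos: [560.2, 282.6, 78.3]
tcp_rot: [0.0, 0.743, 0.67, 0.0]
force: [-0.4, -0.1, 0.0]
gripper_width: 30.4
gripper_force: 49.6
```

```bash
python3 - <<'E'
from h import *
go(560,283.3,34,-5.9)
E
```

```text
{'t': 22.07, 'pos': array([560.2, 282.6,  78.3]), 'yaw_y': np.float64(-5.9), 'd_units': array([ 0.01, -0.  ,  0.74]), 'tilt': array([ 0., -0., -1.]), 'wz': np.float64(-0.001), 'q7': np.float64(-0.35), 'd_after_turn': array([ 0.01, -0.  ,  0.74])}
```

>>> servo_tool(
  rows=[
    [[0.01,0,0.3,0,0,0],[0,0,0.32,0,0,0],[0,0,0.07,0,0,0],[0,0,0.04,0,0,0],[0,0,0,0,0,0]],
  ],
)

```text
clock: 22.7
tool_pos: [558.7, 283.1, 35.0]
tcp_rot: [-0.001, 0.743, 0.67, -0.001]
force: [-14.1, -5.1, 21.7]
gripper_width: 30.8
gripper_force: 51.9
```

>>> servo_tool(
  rows=[
    [[0,0,0.01,0,0,0],[0,0,0,0,0,0]],
  ],
)

```text
clock: 22.95
tool_pos: [558.7, 283.1, 34.9]
tcp_rot: [-0.001, 0.743, 0.67, -0.001]
force: [-16.3, -6.1, 28.1]
gripper_width: 30.4
gripper_force: 52.6
```

>>> servo_tool(
  rows=[
    [[0,0,0,0,0,0],[0,0,0,0,0,0],[0,0,0,0,0,0]],
  ],
  fingers=0.45,
)

```text
clock: 23.32
tool_pos: [560.0, 283.4, 33.0]
tcp_rot: [0.0, 0.743, 0.67, -0.0]
force: [0.3, -0.4, -0.1]
gripper_width: 47.2
gripper_force: 0.0
```

>>> servo_tool(
  rows=[
    [[0,0,-0.3,0,0,0],[0,0,-0.7,0,0,0],[0,0,-0.5,0,0,0],[0,0,0,0,0,0],[0,0,0,0,0,0]],
  ],
)

```text
clock: 23.95
tool_pos: [559.8, 283.5, 123.5]
tcp_rot: [-0.0, 0.743, 0.67, 0.0]
force: [0.2, -0.2, 0.1]
gripper_width: 47.3
gripper_force: 0.0
```

```bash
python3 - <<'E'
from h import *
go(462,-348.7,110,73)
E
```

```text
{'t': 23.95, 'pos': array([559.8, 283.5, 123.5]), 'yaw_y': np.float64(-5.9), 'd_units': array([-10.65,  -0.54,   0.22]), 'tilt': array([-0.,  0., -1.]), 'wz': np.float64(-1.377), 'q7': np.float64(-0.38), 'd_after_turn': array([ -1.52, -10.55,   0.22])}
```

>>> servo_tool(
  rows=[
    [[-0.968,-0.049,0,0,0,0],[-0.968,-0.049,0,0,0,0],[-0.968,-0.049,0,0,0,0],[-0.968,-0.049,0,0,0,0],[-0.968,-0.049,0,0,0,0]],
  ],
  fingers=0.1,
)

```text
clock: 24.58
tool_pos: [514.4, -5.6, 122.7]
tcp_rot: [-0.0, 0.742, 0.67, -0.0]
force: [0.8, -0.4, -0.5]
gripper_width: 76.8
gripper_force: 0.0
```

>>> servo_tool(
  rows=[
    [[-0.968,-0.049,0,0,0,0],[-0.968,-0.049,0,0,0,0],[-0.968,-0.049,0,0,0,0],[-0.968,-0.049,0,0,0,0],[-0.968,-0.049,0,0,0,0]],
  ],
)

```text
clock: 25.2
tool_pos: [470.2, -292.6, 122.6]
tcp_rot: [-0.001, 0.742, 0.67, -0.0]
force: [1.1, -0.6, 0.5]
gripper_width: 77.1
gripper_force: 0.0
```

>>> servo_tool(
  rows=[
    [[-0.968,-0.049,0,0,0,0],[0,0,0,0,0,-0.172],[0,0,0,0,0,-0.172],[0,0,0,0,0,-0.172],[0,0,0,0,0,-0.172]],
  ],
)

```text
clock: 25.82
tool_pos: [461.5, -348.4, 122.3]
tcp_rot: [-0.001, 0.471, 0.882, -0.0]
force: [-0.0, 0.0, -0.1]
gripper_width: 76.8
gripper_force: 0.0
```

>>> servo_tool(
  rows=[
    [[0,0,0,0,0,-0.172],[0,0,0,0,0,-0.172],[0,0,0,0,0,-0.172],[0,0,0,0,0,-0.172],[0,0,0,0,0,0]],
  ],
)

```text
clock: 26.45
tool_pos: [461.6, -348.5, 122.6]
tcp_rot: [-0.001, 0.149, 0.989, 0.0]
force: [0.5, 0.2, -1.0]
gripper_width: 76.6
gripper_force: 0.0
```

>>> servo_tool(
  rows=[
    [[0,0,0,0,0,0],[0,0,0,0,0,0]],
  ],
)

```text
clock: 26.7
tool_pos: [462.0, -348.6, 123.0]
tcp_rot: [-0.0, 0.149, 0.989, 0.0]
force: [-0.8, 0.3, 0.5]
gripper_width: 76.8
gripper_force: 0.0
```

```bash
python3 - <<'E'
from h import *
go(462,-348.7,14,73); print(read_state()["gripper_width"])
a=snapshot("side"); p=pix("side",[[462,-348,60]])[0].astype(int)
b=snapshot("top")[195:295,110:240]
cv2.imwrite("pics/s8.png",cv2.resize(np.hstack([a[p[1]-50:p[1]+50,p[0]-60:p[0]+60],b]),None,fx=3,fy=3))
E
```

```text
{'t': 26.7, 'pos': array([ 462. , -348.6,  123. ]), 'yaw_y': np.float64(72.8), 'd_units': array([-0.  , -0.  ,  1.82]), 'tilt': array([-0.,  0., -1.]), 'wz': np.float64(-0.003), 'q7': np.float64(2.04), 'd_after_turn': array([-0.  , -0.  ,  1.82])}
76.83860061281024
```

View pics/s8.png

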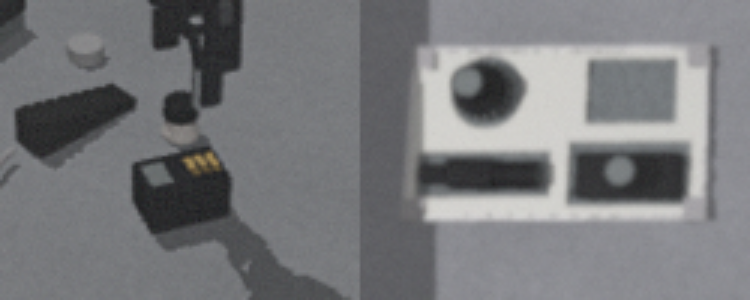

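>>> servo_tool(
  rows=[
    [[0,0,0.6,0,0,0],[0,0,0.6,0,0,0],[0,0,0.5,0,0,0],[0,0,0.2,0,0,0],[0,0,0,0,0,0]],
  ],
)

```text
clock: 27.42
tool_pos: [461.9, -348.7, 9.1]
tcp_rot: [-0.0, 0.149, 0.989, 0.0]
force: [-0.4, -0.5, 0.1]
gripper_width: 77.3
gripper_force: 0.0
```

>>> servo_tool(
  rows=[
    [[0,0,0,0,0,0],[0,0,0,0,0,0],[0,0,0,0,0,0],[0,0,0,0,0,0],[0,0,0,0,0,0]],
  ],
  fingers=1,
  newtons=80,
)

```text
clock: 28.05
tool_pos: [463.3, -348.9, 10.8]
tcp_rot: [0.001, 0.148, 0.989, 0.0]
force: [0.5, 2.4, 7.3]
gripper_width: 44.8
gripper_force: 83.1
```

>>> servo_tool(
  rows=[
    [[0,0,-0.3,0,0,0],[0,0,-0.7,0,0,0],[0,0,-0.8,0,0,0],[0,0,0,0,0,0],[0,0,0,0,0,0]],
  ],
)

```text
clock: 28.68
tool_pos: [461.8, -348.2, 117.0]
tcp_rot: [-0.0, 0.148, 0.989, 0.0]
force: [-0.1, -0.2, -5.1]
gripper_width: 44.5
gripper_force: 83.1
```

```bash
python3 - <<'E'
from h import *
go(547,143.3,60,-5.9)
a=snapshot("side"); p=pix("side",[[462,-348,80]])[0].astype(int)
cv2.imwrite("pics/s9.png",cv2.resize(a[p[1]-50:p[1]+60,p[0]-60:p[0]+60],None,fx=4,fy=4))
E
```

```text
{'t': 28.68, 'pos': array([ 461.8, -348.2,  117. ]), 'yaw_y': np.float64(72.9), 'd_units': array([1.04, 8.25, 0.96]), 'tilt': array([-0.   ,  0.001, -1.   ]), 'wz': np.float64(1.376), 'q7': np.float64(2.04), 'd_after_turn': array([8.29, 0.57, 0.96])}
```

View pics/s9.png

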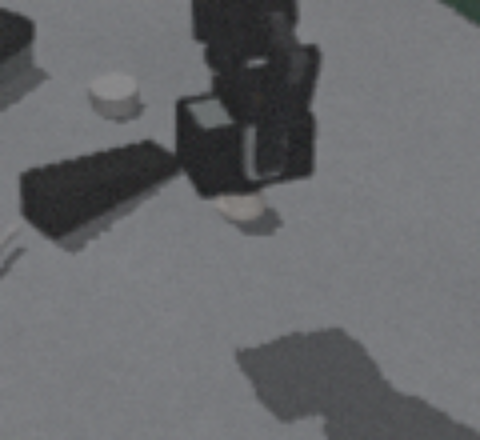

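>>> servo_tool(
  rows=[
    [[0,0,0,0,0,0.172],[0,0,0,0,0,0.172],[0,0,0,0,0,0.172],[0,0,0,0,0,0.172],[0,0,0,0,0,0.172]],
  ],
)

```text
clock: 29.35
tool_pos: [461.2, -348.1, 115.8]
tcp_rot: [-0.001, 0.55, 0.835, -0.0]
force: [-0.5, -0.1, -4.9]
gripper_width: 44.8
gripper_force: 83.0
```

>>> servo_tool(
  rows=[
    [[0,0,0,0,0,0.172],[0,0,0,0,0,0.172],[0,0,0,0,0,0.172],[0.921,0.063,0,0,0,0],[0.921,0.063,0,0,0,0]],
  ],
)

```text
clock: 29.98
tool_pos: [480.0, -238.4, 115.9]
tcp_rot: [-0.001, 0.743, 0.669, -0.001]
force: [1.1, 0.1, -3.8]
gripper_width: 45.1
gripper_force: 83.0
```

>>> servo_tool(
  rows=[
    [[0.921,0.063,0,0,0,0],[0.921,0.063,0,0,0,0],[0.921,0.063,0,0,0,0],[0.921,0.063,0,0,0,0],[0.921,0.063,0,0,0,0]],
  ],
)

```text
clock: 30.6
tool_pos: [527.4, 35.1, 116.3]
tcp_rot: [-0.0, 0.743, 0.67, -0.001]
force: [1.8, 0.1, -3.8]
gripper_width: 44.7
gripper_force: 83.1
```

>>> servo_tool(
  rows=[
    [[0.921,0.063,0,0,0,0],[0.921,0.063,0,0,0,0],[0,0,0.3,0,0,0],[0,0,0.5,0,0,0],[0,0,0,0,0,0]],
  ],
)

```text
clock: 31.22
tool_pos: [544.7, 141.1, 66.5]
tcp_rot: [-0.001, 0.743, 0.669, -0.003]
force: [0.2, 0.1, -4.7]
gripper_width: 45.0
gripper_force: 83.1
```

>>> servo_tool(
  rows=[
    [[0,0,0,0,0,0],[0,0,0,0,0,0]],
  ],
)

```text
clock: 31.48
tool_pos: [547.7, 142.4, 70.3]
tcp_rot: [0.0, 0.743, 0.67, 0.001]
force: [-0.1, 0.1, -3.7]
gripper_width: 44.7
gripper_force: 83.1
```

```bash
python3 - <<'E'
from h import *
go(547,143.5,14,-5.9)
E
```

```text
{'t': 31.48, 'pos': array([547.7, 142.4,  70.3]), 'yaw_y': np.float64(-5.9), 'd_units': array([ 0.02, -0.01,  0.94]), 'tilt': array([ 0.001,  0.001, -1.   ]), 'wz': np.float64(-0.0), 'q7': np.float64(-0.13), 'd_after_turn': array([ 0.02, -0.01,  0.94])}
```

>>> servo_tool(
  rows=[
    [[0.02,-0.01,0.4,0,0,0],[0,0,0.4,0,0,0],[0,0,0.1,0,0,0],[0,0,0.05,0,0,0],[0,0,0,0,0,0]],
  ],
)

```text
clock: 32.1
tool_pos: [546.4, 143.8, 14.8]
tcp_rot: [-0.001, 0.743, 0.67, 0.0]
force: [-15.5, -1.8, 21.3]
gripper_width: 45.0
gripper_force: 86.6
```

>>> servo_tool(
  rows=[
    [[0,0,0.01,0,0,0],[0,0,0,0,0,0]],
  ],
)

```text
clock: 32.35
tool_pos: [546.4, 143.8, 14.8]
tcp_rot: [-0.001, 0.743, 0.67, 0.0]
force: [-19.1, -2.5, 29.0]
gripper_width: 44.7
gripper_force: 87.8
```

>>> servo_tool(
  rows=[
    [[0,0,0,0,0,0],[0,0,0,0,0,0],[0,0,0,0,0,0]],
  ],
  fingers=0.28,
)

```text
clock: 32.72
tool_pos: [547.1, 143.9, 12.2]
tcp_rot: [0.0, 0.743, 0.67, 0.0]
force: [-0.7, 0.2, 0.8]
gripper_width: 61.4
gripper_force: 0.0
```

>>> servo_tool(
  rows=[
    [[0,0,-0.3,0,0,0],[0,0,-0.7,0,0,0],[0,0,-0.8,0,0,0],[-0.9,0,0,0,0,0],[-0.9,0,0,0,0,0]],
  ],
)

```text
clock: 33.35
tool_pos: [535.9, 35.3, 121.4]
tcp_rot: [0.0, 0.742, 0.67, 0.001]
force: [0.4, 0.4, -0.0]
gripper_width: 61.3
gripper_force: 0.0
```

>>> servo_tool(
  rows=[
    [[-0.9,0,0,0,0,0],[-0.9,0,0,0,0,0],[-0.9,0,0,0,0,0],[-0.9,0,0,0,0,0],[0,0,0,0,0,0]],
  ],
)

```text
clock: 33.98
tool_pos: [511.9, -183.9, 121.2]
tcp_rot: [0.001, 0.745, 0.667, -0.0]
force: [-0.5, 0.7, -0.6]
gripper_width: 61.3
gripper_force: 0.0
```

```bash
python3 - <<'E'
from h import *
a=snapshot("side")[150:250,150:280]; b=snapshot("top")[195:295,110:240]
cv2.imwrite("pics/s10.png",cv2.resize(np.hstack([a,b]),None,fx=3,fy=3))
E
```

```text
(no output)
```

View pics/s10.png

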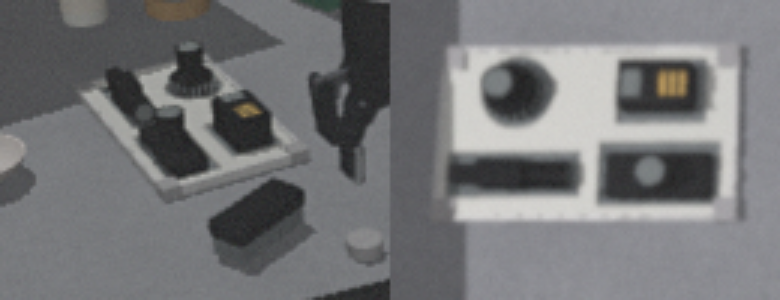

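The final picture shows all four parts inside their recesses, with grey floor visible around them and the necks up.

```bash
python3 -c "
from plant import *
print(hand_in())"
```

```text
the job is handed in; nothing more can be done
None
```

The crevice nozzle, upholstery nozzle, dusting brush and battery pack are each in their own recess in the tray, necks up where asked; I left the clothes brush and door wedge alone and handed the job in at about 34 s, with no verdict returned.

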